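# Gap a tile in its jig and hold it pressed flush

### The job

Seat the blue tile flat and square between the four dark corner blocks of the plywood jig, then stand the orange spacer down on the floor of the gap at the tile's end and let go of it, only at the end where the gap is wide enough (by the thin batten; never force it at the thick one). Last, press the tile down with the fingertips on its face until it is flush with the corner blocks, firmly but not hard, and finish while still holding it pressed, as its plate springs back. Leave the tape rolls and the jar alone.

Things in the scene. Friction and masses are not known exactly. Their poses are not given: they have to be found in the camera images.
- tile: loose flat tile, blue glaze with a white field on a plywood backer, 60 (its x) x 100 (its y) x 18 mm, about 0.18 kg; starts flat on the bench to the left. Origin at the centre of its underside, z up. It looks the same turned by half a turn and may be seated either way.
- tile_jig: fixed plywood jig, 80 (x) x 170 (y) mm; origin at the centre of its underside on the bench. The seated tile is centred on it, long side along its y. Four dark wooden corner blocks, tops 28 mm above the bench, give the tile 1.5 mm play on every side; the middle 60 mm of the tile's long sides stays open for fingers, down to 4 mm above the bench. The floor of the end gaps is at 10 mm.
- press_plate (a joint): sprung aluminium plate (54 x 94 mm) in the jig, under the tile: 0 = up (seated tile's underside 18 mm above the bench, face at 36 mm, 8 mm proud of the corner blocks); 0.008 m = down at its stop (face at 28 mm, flush). 4 N start it, 10 N bring it fully down, less the tile's weight.
- thin_batten: fixed pale batten 10 mm thick (jig's y), 47 mm long, top 28 mm above the bench, 68 mm from the jig's origin along its +y or -y (varies); origin at the centre of its underside, 10 mm above the bench. Wide gap between it and a centred tile: 13 mm (jig's y) x 48 mm (jig's x, between corner blocks), its centre 56.5 mm from the jig's origin.
- thick_batten: fixed pale wooden batten 24 mm thick, otherwise alike, 68 mm from the jig's origin at the other end. The gap there is only 6 mm: the spacer does not fit.
- spacer: loose orange plate, 40 (x) x 9 (y, thickness) x 50 mm (z, height), 0.03 kg, origin at the centre of its underside. It starts upright in the slot of the spacer block, underside 8 mm above the bench, 34 mm of it standing clear above the block. It goes into the gap either way round, thickness along the jig's y.
- spacer_block: fixed brown wooden block, 60 (x) x 50 (y) x 24 mm, with a slot along its x, 10.5 mm wide and 16 mm deep, which holds the spacer. Origin at the centre of its underside.
- small_jar: loose small white jar with a black cap, 46 mm across, 56 mm high, bystander; origin at the centre of its underside
- linen_tape: loose roll of white tape, 72 mm across, 36 mm high, bystander; origin at the centre of its underside
- brown_tape: loose roll of brown tape, 62 mm across, 24 mm high, bystander; origin at the centre of its underside

How it is judged (in metres and radians):
On the way, in this order (a step that is already met when the one before it is completed fails the run):
1. the tile lies flat and square between the corner blocks, down on the sprung plate (x of tile in the frame of tile_jig between -0.004 and 0.004 m and y of tile in the frame of tile_jig between -0.004 and 0.004 m and angle between the y axis of tile and the y axis of tile_jig, either way round below 0.08 rad and angle between tile's own z axis and vertical below 0.05 rad and z of tile in the frame of tile_jig between 0.008 and 0.0205 m), for 0.2 s.
2. the spacer stands in the gap beside the thin batten, down on its floor, and has been let go, with the tile still seated (x of tile in the frame of tile_jig between -0.004 and 0.004 m and y of tile in the frame of tile_jig between -0.004 and 0.004 m and angle between the y axis of tile and the y axis of tile_jig, either way round below 0.08 rad and angle between tile's own z axis and vertical below 0.05 rad and horizontal distance between spacer and thin_batten below 0.016 m and horizontal distance between spacer and tile_jig below 0.062 m and angle between spacer's own z axis and vertical below 0.2 rad and z of spacer in the frame of tile_jig between 0.007 and 0.013 m and angle between the y axis of spacer and the y axis of tile_jig, either way round below 0.25 rad and z of tile in the frame of tile_jig below 0.0205 m and contact force between the fingers and spacer below 0.3 N), for 0.2 s.
At the end, for the whole second after the job is handed in: Tile centred in the jig within 4 mm, square within 0.08 rad, pressed by fingertips on its face with 3 to 45 N: plate down at least 6 of 8 mm, face flush within 2 mm, at rest. Spacer released, upright, on the floor of the gap at the thin batten within 3 mm. The robot is still holding (x of tile in the frame of tile_jig between -0.004 and 0.004 m and y of tile in the frame of tile_jig between -0.004 and 0.004 m and angle between the y axis of tile and the y axis of tile_jig, either way round below 0.08 rad and angle between tile's own z axis and vertical below 0.05 rad and horizontal distance between spacer and thin_batten below 0.016 m and horizontal distance between spacer and tile_jig below 0.062 m and angle between spacer's own z axis and vertical below 0.2 rad and z of spacer in the frame of tile_jig between 0.007 and 0.013 m and angle between the y axis of spacer and the y axis of tile_jig, either way round below 0.25 rad and z of tile in the frame of tile_jig below 0.0125 m and value of joint press_plate above 0.006 m and linear speed of tile below 0.02 m/s and contact force between the fingers and spacer below 0.3 N and z of the grasp point in the frame of tile above 0.025 m and contact force between the fingers and tile between 3 and 45 N); the arm keeps its last pose, push and grip.
It fails at once if the spacer is forced against the thick batten (over 8 N) (contact force between spacer and thick_batten above 8 N).
It fails at once if a bystander (jar or tape roll) is moved by more than 20 mm (distance of any of small_jar, linen_tape, brown_tape from where it was at the start of the episode above 0.02 m).
It also fails if it takes over 64 s, if anything falls off the work surface, if the arm or the gripper's body presses on something with over 40 N, if the wrist force passes 120 N, or if a joint passes its speed limit or range.

### The arm

A 6-joint arm with a two-finger parallel gripper is mounted at the origin on a cart in front of the work surface, level with it; the furniture and walls round the work are solid. World frame = base frame: x ahead of the robot, y to its left, z up, the work surface at z = 0. Lengths are in m, angles in degrees, forces in N, time in s.
With the tool pointing down it reaches from about 0.35 to 0.875 m from the base axis. Payload 4.2 kg.
Tool frame: the origin (TCP) lies between the finger pads; the fingertips stand 14 mm ahead of it and the grasp point (between the pads) lies 5 mm behind it; z points along the fingers, y is the line along which they close (so a half turn about z gives the same grasp; the last joint's range is limited). The gripper opens to 87 mm and grips with 3 to 60 N. Pads are 19 mm wide; open, the fingers measure 117 mm over their backs; the gripper's body (75 mm by 190 mm) begins 51 mm behind the grasp point.
Start: joints at [78.129, 22.042, 0.453, 0, -68.411, -14.817], TCP at [0.281, 0.558, 0.237] pointing down, gripper open.
Joint ranges: [-179.83, 179.83], [-69.29, 118.12], [-61.27, 80.66], [-181.25, 117.63], [-171.15, -9.14], [-177.46, 177.46]. Speed limits (degrees/s): [159.86, 159.86, 180, 180, 180, 180].

### API

Orientations are given as a 3x3 rotation matrix whose columns are the frame's x, y, z axes.
In Python, from station import * gives the robot as it stands. The module is installed in compiled form; this text tells all that it offers.
- The arm moves only by the tool play_rows, never from a script. Its argument "steps" is a list of rows, each an object of numbers: "ax", "ay", "az": the turn, a rotation vector about the tool's x, y, z in degrees; "dx", "dy", "dz": the shift along the tool's x, y, z in mm; "claw": the finger opening in mm, from 0 to 87. A call has 1 to 20 rows; each row shifts and turns the commanded pose from where the row before left it, along the tool's axes as they then stand; what a row does not reach is not made up. A row lasts 1/10 s, in which the tool goes at most 50 mm and 8.59 degrees, less where a joint would pass 70% of its speed; a pose out of reach is approached as far as the arm can. A call with a gripper value outside its range is refused whole. The fingers move at their own pace and stop on an object; the grip force is fixed at half the most. Time passes only in rows, so rows that do not move let the fingers close. It gives the time, the measured TCP pose, the force, the opening and the grip force at its end, in the units of the state.
- sense(): the state, without advancing time (a new reading comes with each control period).
- capture(name): name is "scene" or "top" or "wrist"; returns a dict with "frame" (420x560x3 uint8, blue, green, red), "range_z" (420x560 float32, m along the optical axis (not along the pixel's ray), 0 where there is no reading), "fx", "fy", "cx", "cy" (pixels), "xyz" and "rotation" of the camera in the world. Camera axes: x right, y down, z forward; pixel columns grow to the right and rows downward; lengths in m; the calibration is good to about 2 mm. The wrist camera is an equidistant fisheye: a pixel r from the principal point sees the ray r / f radians off the axis. A picture is of the moment at which its call begins.
- finish_job(): hands the job in; it is judged then, once.
The state is a dict: "time_s": time; "joints": joint angles; "joint_velocities": joint speeds; "effort": joint torques, N m; "tcp_pos": TCP position; "ee_rot": TCP orientation; "wrist_force": force on the tool from outside, world axes, zero at the start; "moment": the same for the moment, N m; "gripper_width": opening from 0.0 (shut) to 1.0 (fully open); "gripper_force": force on a finger pad.
Only numpy, scipy, OpenCV 4.12 (cv2) and the standard library are available. Lean on these libraries where they do the work, as an engineer would, in place of code of your own. Each camera call takes 0.05 s, during which the arm holds its last target. There are 200 camera calls.

## Working session

There is one attempt and no reset: what is moved stays moved. The work goes in short steps, Python scripts to look and compute and a tool call to move; the robot and the scene stay as the last step left them, time stands still between calls to the robot, and variables do not carry over. Pictures are saved under pics/ and viewed, at most 10 in all, crops included, and the job is handed in when it is done.

Besides the shell and the picture viewer there is one more tool, called after "Request:" in YAML: its name, and indented under it one key for each argument. play_rows: Moves the arm, as the interface text tells. Its arguments: {"type":"object","properties":{"steps":{"type":"array"}},"required":["steps"]}

```bash
mkdir -p pics
python3 - <<'E'
from station import *
import cv2,numpy as np
s=sense();print(s)
for n in("top","scene"):
    c=capture(n);cv2.imwrite(f"pics/{n}0.png",c["frame"]);np.save(f"{n}0.npy",c,allow_pickle=True)
    print(n,c["fx"],c["fy"],c["cx"],c["cy"],c["xyz"],np.round(c["rotation"],4).tolist())
E
```

```text
{'time_s': 0.0, 'joints': array([ 7.81292003e+01,  2.20897574e+01,  3.77337580e-01, -2.87504460e-02,
       -6.84117434e+01, -1.48162501e+01]), 'joint_velocities': array([ 0.02105772,  0.01159255,  0.08559998, -0.00951748,  0.04553408,
        0.0339971 ]), 'effort': array([-4.54684932e-04, -3.90662313e+01,  1.87399864e+01,  4.21949565e+00,
        1.09090933e-02, -2.03216446e-04]), 'tcp_pos': array([0.28042231, 0.55789311, 0.2354541 ]), 'ee_rot': array([[ 8.93389808e-01, -4.49281468e-01, -9.02378126e-04],
       [-4.49282362e-01, -8.93387519e-01, -2.02468850e-03],
       [ 1.03481663e-04,  2.21425864e-03, -9.99997543e-01]]), 'wrist_force': array([ 0.11445348,  0.30939116, -0.32716777]), 'moment': array([-0.04648431, -0.04472242, -0.00194005]), 'gripper_force': 0.0, 'gripper_width': 0.9997734983179069}
top 391.177339227548 391.177339227548 272.88822513591896 209.45936629401112 [0.49543176 0.14858821 0.88956239] [[-0.0261, -0.9947, 0.0992], [-0.9996, 0.0246, -0.0167], [0.0141, -0.0996, -0.9949]]
scene 508.8435864076694 508.8435864076694 280.4769928787193 210.7205097581073 [ 0.22174254 -0.40617561  0.64845229] [[0.8119, -0.3916, 0.433], [-0.5838, -0.552, 0.5953], [0.0059, -0.7361, -0.6768]]
```

View pics/top0.png

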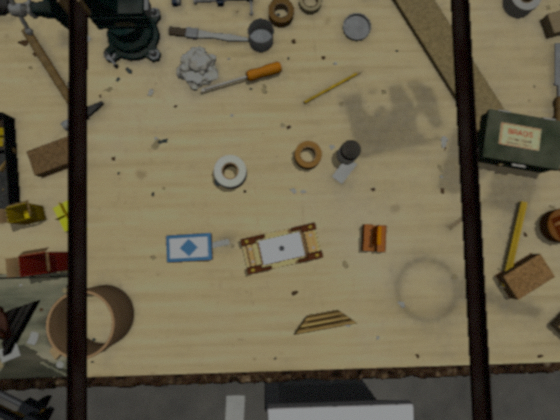

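View pics/scene0.png

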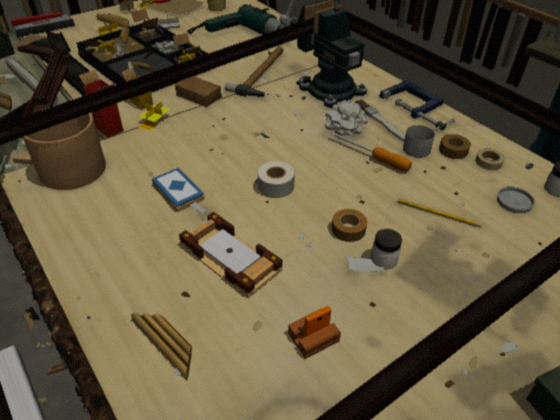

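The top view shows the tile at (189,248), the jig at (282,249) with four dark corners, and the spacer block at (374,238). The tape rolls are at (230,172) and (307,154), and the jar is at (348,152). The scene view agrees. Two dark bars cross overhead, so I'll check their height.

```bash
cat > h.py <<'E'
import numpy as np,cv2
def ray(c,uv):
    uv=np.atleast_2d(uv).astype(float)
    d=np.c_[(uv[:,0]-c["cx"])/c["fx"],(uv[:,1]-c["cy"])/c["fy"],np.ones(len(uv))]
    return d@np.array(c["rotation"]).T
def plane(c,uv,z):
    d=ray(c,uv);o=np.array(c["xyz"]);return o+d*((z-o[2])/d[:,2])[:,None]
def cloud(c):
    v,u=np.mgrid[:420,:560];p=np.array(c["xyz"])+ray(c,np.c_[u.ravel(),v.ravel()])*c["range_z"].reshape(-1,1)
    return p.reshape(420,560,3)
def rect(p):
    (c,s,a)=cv2.minAreaRect((p[:,:2]*1000).astype(np.float32));return np.round(c,1),np.round(s,1),round(a,1)
E
python3 - <<'E'
from h import *
for n in("top","scene"):
    c=np.load(f"{n}0.npy",allow_pickle=True).item();f=c["frame"];h=cv2.cvtColor(f,cv2.COLOR_BGR2HSV);P=cloud(c)
    if n=="top":
        print("bars z",P[200,78],P[200,465], P[60,72])
    for nm,lo,hi,z in(("tile",(95,80,40),(125,255,255),.018),("orange",(0,150,90),(14,255,255),.042)):
        m=cv2.inRange(h,lo,hi)
        cs,_=cv2.findContours(m,cv2.RETR_EXTERNAL,cv2.CHAIN_APPROX_NONE)
        for k in cs:
            if 40<cv2.contourArea(k)<3000:
                r=plane(c,k[:,0],z);ctr=k[:,0].mean(0);u,v=ctr.astype(int)
                print(n,nm,ctr.round(1),cv2.contourArea(k),rect(r),"P",P[v,u].round(4))
    x=(slice(200,300),slice(150,420)) if n=="top" else (slice(150,370),slice(130,370))
    g=f[x];s=2.9 if n=="top" else 2.7
    cv2.imwrite(f"pics/{n}crop.png",cv2.resize(cv2.convertScaleAbs(g,alpha=1.5),None,fx=s,fy=s,interpolation=cv2.INTER_CUBIC))
E
```

```text
bars z [0.5985693  0.51250917 0.13287535] [ 0.57973035 -0.23940327  0.13704123] [0.87186054 0.52090307 0.15286627]
top tile [188.6 247.4] 1073.0 (array([502.8, 322.2]), array([57.3, 96.8]), 2.1) P [0.5035 0.3235 0.0196]
top orange [382.1 239.3] 80.5 (array([510.9, -98.5]), array([15.7, 55.2]), 83.7) P [ 0.51   -0.1061  0.0233]
top orange [367.5 237.6] 150.5 (array([513.6, -71.3]), array([21.9, 55.1]), 84.6) P [ 0.5152 -0.0728  0.0242]
scene tile [176.6 184.9] 94.0 (array([504.2, 324.6]), array([25.1, 26.2]), 50.1) P [0.5046 0.3276 0.0181]
scene tile [179.1 188.9] 232.5 (array([502.8, 320.9]), array([ 58.6, 100.6]), 3.1) P [0.5033 0.3124 0.0189]
scene tile [411.  87.] 61.0 (array([1157.8,  331.2]), array([50.3, 81.9]), 36.7) P [1.1577 0.3344 0.0188]
scene orange [312.  327.7] 976.0 (array([508.3, -98.5]), array([47.4, 73. ]), 84.7) P [ 0.507  -0.0925  0.0367]
```

View pics/topcrop.png

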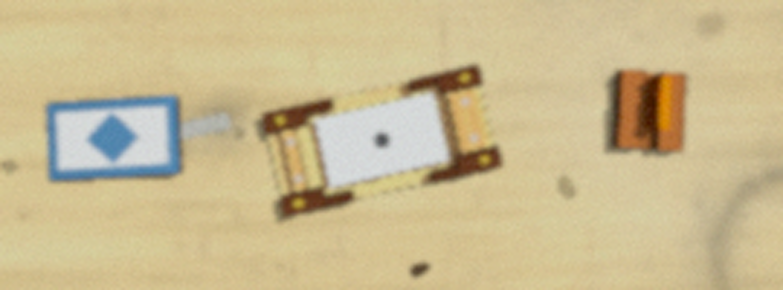

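View pics/scenecrop.png

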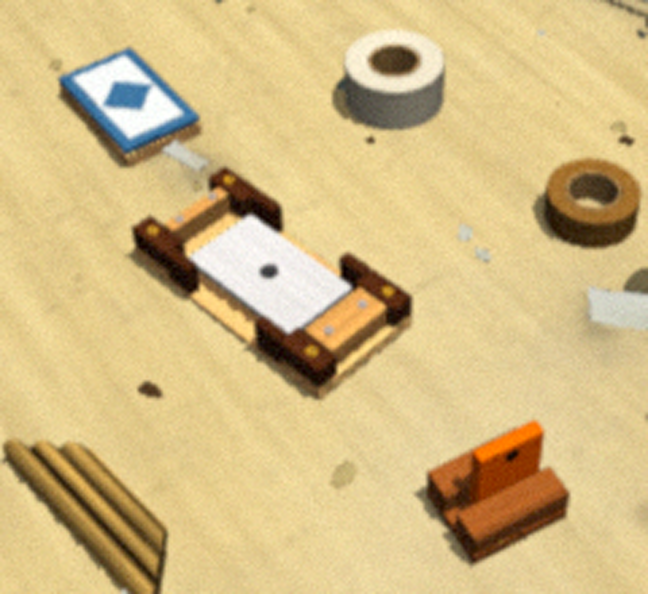

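The thin batten is at the jig's left end (world +y), where a gap strip shows; the thick one is on the right. Next I'll measure the jig, the spacer and the overhead rails precisely.

Run:
```python
from h import *
J=[]
for n in("top","scene"):
    c=np.load(f"{n}0.npy",allow_pickle=True).item();f=c["frame"];h=cv2.cvtColor(f,cv2.COLOR_BGR2HSV);P=cloud(c)
    X,Y,Z=P[...,0],P[...,1],P[...,2]
    if n=="top":
        for lo,hi in((.4,.62),(-.35,-.15)):
            m=(Y>lo)&(Y<hi)&(Z>.1)&(X>.3)&(X<.8);print("rail y",np.percentile(Y[m],[2,98]).round(3),"z",np.percentile(Z[m],[2,98]).round(3),m.sum())
    reg=lambda x0,x1,y0,y1:(X>x0)&(X<x1)&(Y>y0)&(Y<y1)
    # jig dark blocks, by height and darkness
    m=reg(.42,.60,.02,.25)&(h[...,2]<110)&(h[...,1]>90)&(Z>.021)
    k,l,st,ce=cv2.connectedComponentsWithStats(m.astype(np.uint8))
    b=[i for i in range(1,k) if st[i,4]>15]
    q=plane(c,np.argwhere(m&np.isin(l,b))[:,::-1],.028)
    print(n,"blocks",[(st[i,4],plane(c,ce[i],.028)[0,:2].round(4).tolist(),P[l==i][:,2].mean().round(4)) for i in b],"rect",rect(q))
    # white plate, z .018
    m=(reg(.44,.58,.05,.22)&(h[...,1]<45)&(h[...,2]>100)).astype(np.uint8)
    cs,_=cv2.findContours(m,cv2.RETR_EXTERNAL,cv2.CHAIN_APPROX_NONE);kk=max(cs,key=cv2.contourArea)
    print("plate",rect(plane(c,kk[:,0],.018)))
    # spacer
    m=reg(.44,.58,-.15,-.03)&(Z>.034);print("spacer cloud",rect(P[m]),P[m].mean(0).round(4),Z[m].max(),m.sum())
    m=reg(.44,.58,-.15,-.03)&(Z>.052);print("spacer top",rect(P[m]),P[m].mean(0).round(4),m.sum())
    m=reg(.44,.58,-.15,-.03)&(Z>.018)&(Z<.029);print("block cloud",rect(P[m]),m.sum())
    m=reg(.44,.58,.25,.4)&(Z>.012);print("tile cloud",rect(P[m]),np.median(Z[m]))
```

```text
rail y [0.454 0.575] z [0.104 0.156] 6285
rail y [-0.26  -0.231] z [0.123 0.157] 5144
top blocks [(np.int32(140), [0.5398, 0.0653], np.float64(0.0282)), (np.int32(149), [0.5161, 0.1851], np.float64(0.0278)), (np.int32(154), [0.4762, 0.053], np.float64(0.0338)), (np.int32(149), [0.4519, 0.1719], np.float64(0.0278))] rect (array([496.1, 118.6]), array([ 79.7, 169.5]), 11.3)
plate (array([496.3, 117.7]), array([54.5, 95.4]), 11.4)
spacer cloud (array([518.1, -88.5]), array([ 9.4, 38.8]), 84.0) [ 0.5179 -0.087   0.0533] 0.06132882949602236 132
spacer top (array([518. , -88.6]), array([ 9.2, 38.8]), 84.0) [ 0.5174 -0.0881  0.058 ] 90
block cloud (array([513.8, -88.7]), array([50.5, 59.1]), 84.9) 438
tile cloud (array([503.2, 323.7]), array([59.8, 99.9]), 1.9) 0.018150785133890346
scene blocks [(np.int32(481), [0.4818, 0.1738], np.float64(0.0266)), (np.int32(532), [0.5044, 0.0534], np.float64(0.0269))] rect (array([495. , 115.6]), array([ 83.8, 173.9]), 11.3)
plate (array([496.7, 117.6]), array([54.2, 94.4]), 11.1)
spacer cloud (array([518.4, -89.9]), array([10.3, 40.3]), 83.7) [ 0.5164 -0.0916  0.0503] 0.06045579388025313 393
spacer top (array([518.4, -89.7]), array([ 9.7, 40.3]), 83.5) [ 0.5172 -0.0904  0.0571] 203
block cloud (array([513.9, -89.5]), array([51.6, 59.9]), 84.5) 861
tile cloud (array([503.7, 324.1]), array([ 59.7, 104.9]), 1.7) 0.018346357661076285
```

```bash
cat > go.py <<'E'
import sys,numpy as np
from station import *
from scipy.spatial.transform import Rotation as Ro
def go(x,y,z,yaw): # mm, deg direction of tool y; prints shift (tool axes now) and turn to do after it
    s=sense();R=s["ee_rot"];p=s["tcp_pos"]*1000
    a=np.radians(yaw);ty=np.array([np.cos(a),np.sin(a),0]);tz=np.array([0,0,-1.]);T=np.c_[np.cross(ty,tz),ty,tz]
    print("t",round(s["time_s"],2),"pos",p.round(1),"yaw",np.degrees(np.arctan2(R[1,1],R[0,1])).round(2),"F",s["wrist_force"].round(1),"g",round(s["gripper_width"]*87,1),s["gripper_force"],"j",s["joints"].round(0))
    print("shift",(R.T@(np.array([x,y,z])-p)).round(1),"turn",Ro.from_matrix(R.T@T).as_rotvec(degrees=True).round(2))
if __name__=="__main__": go(*map(float,sys.argv[1:5]))
E
python3 go.py 503.3 323.7 180 -178.1
```

```text
t 0.1 pos [280.4 558.  235.6] yaw -116.7 F [ 0.3  1.9 -0.1] g 87.5 0.0 j [ 78.  22.   0.  -0. -68. -15.]
shift [304.3 109.   55.8] turn [ 0.1  -0.07 61.4 ]
```

Request:
play_rows:
  steps:
    - {"dx": 38, "dy": 13.6, "claw": 87}
    - {"dx": 38, "dy": 13.6, "claw": 87}
    - {"dx": 38, "dy": 13.6, "claw": 87}
    - {"dx": 38, "dy": 13.6, "claw": 87}
    - {"dx": 38, "dy": 13.6, "claw": 87}
    - {"dx": 38, "dy": 13.6, "claw": 87}
    - {"dx": 38, "dy": 13.6, "claw": 87}
    - {"dx": 38, "dy": 13.6, "claw": 87}
    - {"az": 7.7, "dz": 7, "claw": 87}
    - {"az": 7.7, "dz": 7, "claw": 87}
    - {"az": 7.7, "dz": 7, "claw": 87}
    - {"az": 7.7, "dz": 7, "claw": 87}
    - {"az": 7.7, "dz": 7, "claw": 87}
    - {"az": 7.7, "dz": 7, "claw": 87}
    - {"az": 7.7, "dz": 7, "claw": 87}
    - {"az": 7.5, "dz": 7, "claw": 87}
    - {"claw": 87}
    - {"claw": 87}
    - {"claw": 87}

```text
invalid input at $.steps[0]: expected keys ax, ay, az, dx, dy, dz, claw
```

```bash
python3 go.py 503.3 323.7 20 -178.1
```

```text
t 0.1 pos [280.4 558.  235.6] yaw -116.7 F [ 0.3  1.9 -0.1] g 87.5 0.0 j [ 78.  22.   0.  -0. -68. -15.]
shift [304.3 108.7 215.8] turn [ 0.1  -0.07 61.4 ]
```

All keys are required.

Request:
play_rows:
  steps:
    - {"ax": 0, "ay": 0, "az": 0, "dx": 38, "dy": 13.6, "dz": 0, "claw": 87}
    - {"ax": 0, "ay": 0, "az": 0, "dx": 38, "dy": 13.6, "dz": 0, "claw": 87}
    - {"ax": 0, "ay": 0, "az": 0, "dx": 38, "dy": 13.6, "dz": 0, "claw": 87}
    - {"ax": 0, "ay": 0, "az": 0, "dx": 38, "dy": 13.6, "dz": 0, "claw": 87}
    - {"ax": 0, "ay": 0, "az": 0, "dx": 38, "dy": 13.6, "dz": 0, "claw": 87}
    - {"ax": 0, "ay": 0, "az": 0, "dx": 38, "dy": 13.6, "dz": 0, "claw": 87}
    - {"ax": 0, "ay": 0, "az": 0, "dx": 38, "dy": 13.6, "dz": 0, "claw": 87}
    - {"ax": 0, "ay": 0, "az": 0, "dx": 38, "dy": 13.6, "dz": 0, "claw": 87}
    - {"ax": 0, "ay": 0, "az": 7.7, "dx": 0, "dy": 0, "dz": 7, "claw": 87}
    - {"ax": 0, "ay": 0, "az": 7.7, "dx": 0, "dy": 0, "dz": 7, "claw": 87}
    - {"ax": 0, "ay": 0, "az": 7.7, "dx": 0, "dy": 0, "dz": 7, "claw": 87}
    - {"ax": 0, "ay": 0, "az": 7.7, "dx": 0, "dy": 0, "dz": 7, "claw": 87}
    - {"ax": 0, "ay": 0, "az": 7.7, "dx": 0, "dy": 0, "dz": 7, "claw": 87}
    - {"ax": 0, "ay": 0, "az": 7.7, "dx": 0, "dy": 0, "dz": 7, "claw": 87}
    - {"ax": 0, "ay": 0, "az": 7.7, "dx": 0, "dy": 0, "dz": 7, "claw": 87}
    - {"ax": 0, "ay": 0, "az": 7.5, "dx": 0, "dy": 0, "dz": 7, "claw": 87}
    - {"ax": 0, "ay": 0, "az": 0, "dx": 0, "dy": 0, "dz": 0, "claw": 87}
    - {"ax": 0, "ay": 0, "az": 0, "dx": 0, "dy": 0, "dz": 0, "claw": 87}
    - {"ax": 0, "ay": 0, "az": 0, "dx": 0, "dy": 0, "dz": 0, "claw": 87}

```text
time_s: 2.0
tcp_pos: [0.5036, 0.3248, 0.1809]
ee_rot: [[0.035, -0.999, 0.0], [-0.999, -0.035, 0.0], [-0.0, -0.0, -1.0]]
wrist_force: [0.5, -0.3, 0.0]
gripper_width: 1.0
gripper_force: 0.0
```

```bash
python3 go.py 503.3 323.7 20 -178.1
```

```text
t 2.0 pos [503.6 324.8 180.9] yaw -177.98 F [ 0.5 -0.3  0. ] g 87.0 0.0 j [ 48.  22.  -8.   0. -60. -46.]
shift [  1.1   0.4 160.9] turn [-0.03  0.02  0.12]
```

Request:
play_rows:
  steps:
    - {"ax": 0, "ay": 0, "az": 0.1, "dx": 1.1, "dy": 0.4, "dz": 30, "claw": 87}
    - {"ax": 0, "ay": 0, "az": 0, "dx": 0, "dy": 0, "dz": 40, "claw": 87}
    - {"ax": 0, "ay": 0, "az": 0, "dx": 0, "dy": 0, "dz": 40, "claw": 87}
    - {"ax": 0, "ay": 0, "az": 0, "dx": 0, "dy": 0, "dz": 30, "claw": 87}
    - {"ax": 0, "ay": 0, "az": 0, "dx": 0, "dy": 0, "dz": 14, "claw": 87}
    - {"ax": 0, "ay": 0, "az": 0, "dx": 0, "dy": 0, "dz": 7, "claw": 87}
    - {"ax": 0, "ay": 0, "az": 0, "dx": 0, "dy": 0, "dz": 0, "claw": 87}
    - {"ax": 0, "ay": 0, "az": 0, "dx": 0, "dy": 0, "dz": 0, "claw": 50}
    - {"ax": 0, "ay": 0, "az": 0, "dx": 0, "dy": 0, "dz": 0, "claw": 50}
    - {"ax": 0, "ay": 0, "az": 0, "dx": 0, "dy": 0, "dz": 0, "claw": 50}
    - {"ax": 0, "ay": 0, "az": 0, "dx": 0, "dy": 0, "dz": 0, "claw": 50}
    - {"ax": 0, "ay": 0, "az": 0, "dx": 0, "dy": 0, "dz": 0, "claw": 50}
    - {"ax": 0, "ay": 0, "az": 0, "dx": 0, "dy": 0, "dz": 0, "claw": 50}
    - {"ax": 0, "ay": 0, "az": 0, "dx": 0, "dy": 0, "dz": 0, "claw": 50}

```text
time_s: 3.4
tcp_pos: [0.5033, 0.3238, 0.0202]
ee_rot: [[0.032, -0.999, 0.001], [-0.999, -0.032, 0.0], [-0.0, -0.001, -1.0]]
wrist_force: [-2.0, -0.5, 4.2]
gripper_width: 0.682
gripper_force: 30.0
```

```bash
python3 go.py 503.3 323.7 100 -178.1
```

```text
t 3.4 pos [503.3 323.8  20.2] yaw -178.17 F [-2.  -0.5  4.2] g 59.4 29.999755918979645 j [ 48.  33. -17.   0. -40. -46.]
shift [  0.   -0.1 -79.8] turn [-0.04  0.02 -0.07]
```

Request:
play_rows:
  steps:
    - {"ax": 0, "ay": 0, "az": 0, "dx": 0, "dy": 0, "dz": -20, "claw": 50}
    - {"ax": 0, "ay": 0, "az": 0, "dx": 0, "dy": 0, "dz": -30, "claw": 50}
    - {"ax": 0, "ay": 0, "az": 0, "dx": 0, "dy": 0, "dz": -30, "claw": 50}
    - {"ax": 0, "ay": 0, "az": 0, "dx": 20, "dy": 1.3, "dz": 0, "claw": 50}
    - {"ax": 0, "ay": 0, "az": 0, "dx": 30, "dy": 2, "dz": 0, "claw": 50}
    - {"ax": 0, "ay": 0, "az": 0, "dx": 35, "dy": 2.4, "dz": 0, "claw": 50}
    - {"ax": 0, "ay": 0, "az": 0, "dx": 35, "dy": 2.4, "dz": 0, "claw": 50}
    - {"ax": 0, "ay": 0, "az": 0, "dx": 35, "dy": 2.4, "dz": 0, "claw": 50}
    - {"ax": 0, "ay": 0, "az": 0, "dx": 30, "dy": 2, "dz": 0, "claw": 50}
    - {"ax": 0, "ay": 0, "az": 0, "dx": 20.3, "dy": 1.2, "dz": 0, "claw": 50}
    - {"ax": 0, "ay": 0, "az": -3.2, "dx": 0, "dy": 0, "dz": 0, "claw": 50}
    - {"ax": 0, "ay": 0, "az": -3.2, "dx": 0, "dy": 0, "dz": 0, "claw": 50}
    - {"ax": 0, "ay": 0, "az": -3.1, "dx": 0, "dy": 0, "dz": 0, "claw": 50}
    - {"ax": 0, "ay": 0, "az": 0, "dx": 0, "dy": 0, "dz": 0, "claw": 50}
    - {"ax": 0, "ay": 0, "az": 0, "dx": 0, "dy": 0, "dz": 0, "claw": 50}

```text
time_s: 4.9
tcp_pos: [0.4949, 0.1171, 0.0985]
ee_rot: [[0.194, -0.981, -0.002], [-0.981, -0.194, -0.001], [0.001, 0.002, -1.0]]
wrist_force: [0.1, 0.3, -1.9]
gripper_width: 0.685
gripper_force: 30.0
```

```bash
python3 go.py 496.2 118.1 37 -168.75
python3 - <<'E'
from station import *;from h import *
c=capture("scene");f=c["frame"];P=cloud(c);X,Y,Z=P[...,0],P[...,1],P[...,2]
h=cv2.cvtColor(f,cv2.COLOR_BGR2HSV)
m=(abs(X-.496)<.08)&(abs(Y-.118)<.09)&(Z>.085)&(Z<.112)&(cv2.inRange(h,(95,80,40),(125,255,255))>0)
print(m.sum(),np.percentile(Z[m],[5,50,95]).round(4))
q=P[m];A=np.c_[q[:,:2]-q[:,:2].mean(0),np.ones(len(q))];print("slopes",np.linalg.lstsq(A,q[:,2],rcond=None)[0].round(4))
print(rect(plane(c,np.argwhere(m)[:,::-1],np.median(Z[m]))),rect(q))
cv2.imwrite("pics/s2.png",cv2.resize(f[100:340,120:380],None,fx=2,fy=2))
E
```

```text
t 4.9 pos [494.9 117.1  98.5] yaw -168.79 F [ 0.1  0.3 -1.9] g 59.6 29.99871075153351 j [ 32.  20. -26.  -0. -44. -20.]
shift [-0.7 -1.6 61.5] turn [ 0.14 -0.03 -0.04]
522 [0.0944 0.0965 0.0981]
slopes [-0.0032  0.0113  0.0964]
(array([494.9, 112.9]), array([60.4, 95.7]), 11.7) (array([495.3, 113.7]), array([60.1, 95.1]), 11.4)
```

View pics/s2.png

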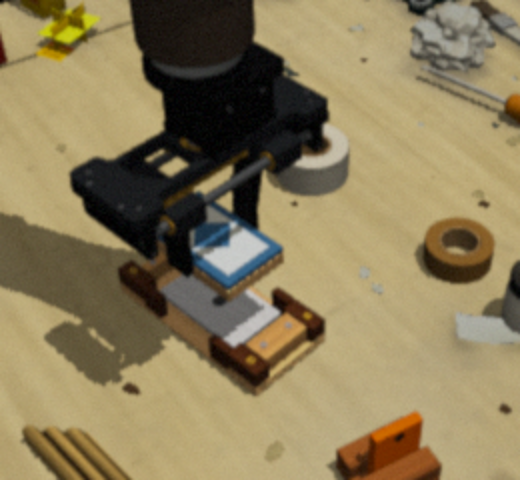

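The tile hangs flat and square over the jig. I'll go down to just above the blocks and check it there.

Request:
play_rows:
  steps:
    - {"ax": 0.1, "ay": 0, "az": 0, "dx": -0.7, "dy": -1.6, "dz": 15, "claw": 50}
    - {"ax": 0, "ay": 0, "az": 0, "dx": 0, "dy": 0, "dz": 20, "claw": 50}
    - {"ax": 0, "ay": 0, "az": 0, "dx": 0, "dy": 0, "dz": 12, "claw": 50}
    - {"ax": 0, "ay": 0, "az": 0, "dx": 0, "dy": 0, "dz": 0, "claw": 50}
    - {"ax": 0, "ay": 0, "az": 0, "dx": 0, "dy": 0, "dz": 0, "claw": 50}

```text
time_s: 5.45
tcp_pos: [0.4975, 0.119, 0.0526]
ee_rot: [[0.196, -0.981, 0.002], [-0.981, -0.196, -0.0], [0.0, -0.002, -1.0]]
wrist_force: [0.4, -0.1, -1.6]
gripper_width: 0.683
gripper_force: 30.0
```

```bash
cat > tile.py <<'E'
from station import *;from h import *
c=capture("scene");f=c["frame"];P=cloud(c);X,Y,Z=P[...,0],P[...,1],P[...,2]
h=cv2.cvtColor(f,cv2.COLOR_BGR2HSV)
m=(abs(X-.496)<.06)&(abs(Y-.118)<.08)&(Z>.03)&(Z<.06)&(cv2.inRange(h,(95,80,40),(125,255,255))>0)
z=np.median(Z[m]);a=np.radians(11.25)
def loc(p):d=p[:,:2]*1000-[496.2,118.1];return np.c_[d@[np.cos(a),np.sin(a)],d@[-np.sin(a),np.cos(a)]]
l=loc(plane(c,np.argwhere(m)[:,::-1],z));print("face z",z.round(4),"tile jig-x",np.percentile(l[:,0],[.5,99.5]).round(1),"jig-y",np.percentile(l[:,1],[.5,99.5]).round(1))
cd=np.load("scene0.npy",allow_pickle=True).item();f0=cd["frame"];h0=cv2.cvtColor(f0,cv2.COLOR_BGR2HSV);P0=cloud(cd)
m0=(abs(P0[...,0]-.496)<.06)&(abs(P0[...,1]-.118)<.08)&(h0[...,1]<45)&(h0[...,2]>100)
l=loc(plane(cd,np.argwhere(m0)[:,::-1],.018));print("plate jig-x",np.percentile(l[:,0],[.5,99.5]).round(1),"jig-y",np.percentile(l[:,1],[.5,99.5]).round(1))
cv2.imwrite("pics/s3.png",cv2.resize(f[180:320,140:320],None,fx=4,fy=4,interpolation=cv2.INTER_CUBIC))
E
python3 tile.py;python3 go.py 496.2 118.1 38 -168.75
```

```text
face z 0.0505 tile jig-x [-29.2  30.6] jig-y [-51.3  41.8]
plate jig-x [-26.2  27.1] jig-y [-47.5  46. ]
t 5.5 pos [497.9 119.2  53.1] yaw -168.67 F [-0.4  0.2 -1.8] g 59.6 29.998642802238464 j [ 32.  24. -28.   0. -38. -20.]
shift [ 0.7  1.9 15.1] turn [-0.16  0.01  0.08]
```

View pics/s3.png

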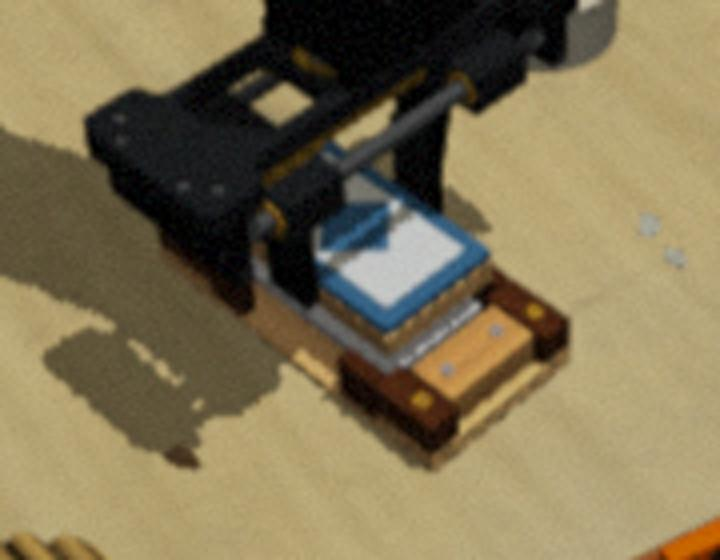

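The tile hovers level just above the corner blocks, and the thick-batten end is clear. The TCP readings and the camera differ by about 1.5 mm, so I'll average a few.

```bash
python3 - <<'E'
from station import *
for i in range(4): print((sense()["tcp_pos"]*1000).round(2),sense()["joint_velocities"].round(1)); capture("top")
E
python3 tile.py;python3 tile.py
```

```text
[497.88 119.18  53.07] [ 0.1 -0.7  0.3 -0.1  0.   0.1]
[497.99 119.27  53.3 ] [-0.  -0.5 -0.1 -0.   0.1  0. ]
[497.94 119.27  53.37] [-0.1 -0.1 -0.1 -0.1  0.1  0.1]
[497.89 119.22  53.37] [-0.   0.1 -0.2 -0.   0.   0.1]
face z 0.0513 tile jig-x [-28.9  31.2] jig-y [-50.8  40. ]
plate jig-x [-26.2  27.1] jig-y [-47.5  46. ]
face z 0.0511 tile jig-x [-29.   31.1] jig-y [-51.1  40.1]
plate jig-x [-26.2  27.1] jig-y [-47.5  46. ]
```

Request:
play_rows:
  steps:
    - {"ax": 0, "ay": 0, "az": 0, "dx": 0, "dy": 1.2, "dz": 0, "claw": 50}
    - {"ax": 0, "ay": 0, "az": 0, "dx": 0, "dy": 0, "dz": 4, "claw": 50}
    - {"ax": 0, "ay": 0, "az": 0, "dx": 0, "dy": 0, "dz": 3, "claw": 50}
    - {"ax": 0, "ay": 0, "az": 0, "dx": 0, "dy": 0, "dz": 2, "claw": 50}
    - {"ax": 0, "ay": 0, "az": 0, "dx": 0, "dy": 0, "dz": 0, "claw": 50}
    - {"ax": 0, "ay": 0, "az": 0, "dx": 0, "dy": 0, "dz": 0, "claw": 50}

```text
time_s: 6.4
tcp_pos: [0.4962, 0.1187, 0.0434]
ee_rot: [[0.196, -0.981, 0.001], [-0.981, -0.196, 0.0], [0.0, -0.001, -1.0]]
wrist_force: [-0.4, -1.0, -2.1]
gripper_width: 0.687
gripper_force: 30.0
```

```bash
python3 tile.py;python3 go.py 496.2 118.1 38 -168.75
```

```text
face z 0.0413 tile jig-x [-30.4  29.8] jig-y [-51.   40.8]
plate jig-x [-26.2  27.1] jig-y [-47.5  46. ]
t 6.45 pos [496.3 118.7  43.5] yaw -168.69 F [-0.3  0.1 -2.8] g 59.7 29.99866783618927 j [ 32.  24. -29.   0. -36. -20.]
shift [0.6 0.2 5.5] turn [-0.11 -0.    0.06]
```

The tile is inside the blocks with no contact force. I'll lower it, release and retreat.

Request:
play_rows:
  steps:
    - {"ax": 0, "ay": 0, "az": 0, "dx": 0, "dy": 0, "dz": 3, "claw": 50}
    - {"ax": 0, "ay": 0, "az": 0, "dx": 0, "dy": 0, "dz": 2, "claw": 50}
    - {"ax": 0, "ay": 0, "az": 0, "dx": 0, "dy": 0, "dz": 0, "claw": 50}
    - {"ax": 0, "ay": 0, "az": 0, "dx": 0, "dy": 0, "dz": 0, "claw": 70}
    - {"ax": 0, "ay": 0, "az": 0, "dx": 0, "dy": 0, "dz": 0, "claw": 80}
    - {"ax": 0, "ay": 0, "az": 0, "dx": 0, "dy": 0, "dz": 0, "claw": 80}
    - {"ax": 0, "ay": 0, "az": 0, "dx": 0, "dy": 0, "dz": 0, "claw": 80}
    - {"ax": 0, "ay": 0, "az": 0, "dx": 0, "dy": 0, "dz": -10, "claw": 80}
    - {"ax": 0, "ay": 0, "az": 0, "dx": 0, "dy": 0, "dz": -30, "claw": 80}
    - {"ax": 0, "ay": 0, "az": 0, "dx": 0, "dy": 0, "dz": -40, "claw": 80}
    - {"ax": 0, "ay": 0, "az": 0, "dx": 0, "dy": 0, "dz": -10, "claw": 60}
    - {"ax": 0, "ay": 0, "az": 0, "dx": 0, "dy": 0, "dz": 0, "claw": 40}

```text
time_s: 7.65
tcp_pos: [0.4973, 0.1194, 0.1312]
ee_rot: [[0.196, -0.981, 0.007], [-0.981, -0.196, 0.003], [-0.002, -0.007, -1.0]]
wrist_force: [-0.9, -0.7, -0.2]
gripper_width: 0.815
gripper_force: 0.0
```

```bash
sed -i 's/s3.png/s4.png/' tile.py; python3 tile.py;python3 go.py 518.2 -89.2 120 -96
```

```text
face z 0.0362 tile jig-x [-30.4  29.3] jig-y [-50.8  48.5]
plate jig-x [-26.2  27.1] jig-y [-47.5  46. ]
t 7.7 pos [496.1 118.8 129.4] yaw -168.71 F [-0.4  0.3  0.4] g 67.1 0.0 j [ 32.  17. -24.   0. -48. -20.]
shift [208.3  19.    9.1] turn [ -0.21  -0.08 -72.71]
```

View pics/s4.png

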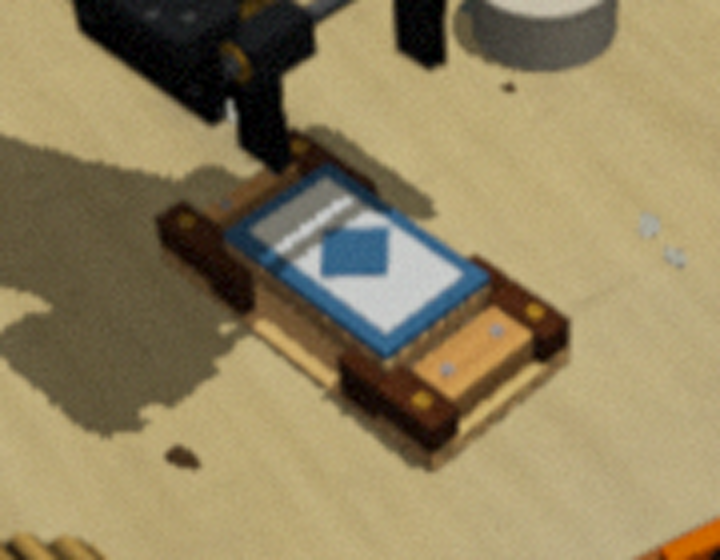

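The tile is seated with its face at 36 mm, centred. On to the spacer.

Request:
play_rows:
  steps:
    - {"ax": 0, "ay": 0, "az": 0, "dx": 25, "dy": 2.4, "dz": 0, "claw": 30}
    - {"ax": 0, "ay": 0, "az": 0, "dx": 40, "dy": 3.6, "dz": 0, "claw": 30}
    - {"ax": 0, "ay": 0, "az": 0, "dx": 40, "dy": 3.6, "dz": 0, "claw": 30}
    - {"ax": 0, "ay": 0, "az": 0, "dx": 40, "dy": 3.6, "dz": 0, "claw": 30}
    - {"ax": 0, "ay": 0, "az": 0, "dx": 40, "dy": 3.6, "dz": 0, "claw": 30}
    - {"ax": 0, "ay": 0, "az": 0, "dx": 23.3, "dy": 2.2, "dz": 0, "claw": 30}
    - {"ax": 0, "ay": 0, "az": -8.1, "dx": 0, "dy": 0, "dz": 0, "claw": 30}
    - {"ax": 0, "ay": 0, "az": -8.1, "dx": 0, "dy": 0, "dz": 0, "claw": 30}
    - {"ax": 0, "ay": 0, "az": -8.1, "dx": 0, "dy": 0, "dz": 0, "claw": 30}
    - {"ax": 0, "ay": 0, "az": -8.1, "dx": 0, "dy": 0, "dz": 0, "claw": 30}
    - {"ax": 0, "ay": 0, "az": -8.1, "dx": 0, "dy": 0, "dz": 0, "claw": 30}
    - {"ax": 0, "ay": 0, "az": -8.1, "dx": 0, "dy": 0, "dz": 0, "claw": 30}
    - {"ax": 0, "ay": 0, "az": -8.1, "dx": 0, "dy": 0, "dz": 0, "claw": 30}
    - {"ax": 0, "ay": 0, "az": -8.1, "dx": 0, "dy": 0, "dz": 0, "claw": 30}
    - {"ax": 0, "ay": 0, "az": -7.9, "dx": 0, "dy": 0, "dz": 0, "claw": 30}
    - {"ax": 0, "ay": 0, "az": 0, "dx": 0, "dy": 0, "dz": 10, "claw": 30}
    - {"ax": 0, "ay": 0, "az": 0, "dx": 0, "dy": 0, "dz": 0, "claw": 30}
    - {"ax": 0, "ay": 0, "az": 0, "dx": 0, "dy": 0, "dz": 0, "claw": 30}
    - {"ax": 0, "ay": 0, "az": 0, "dx": 0, "dy": 0, "dz": 0, "claw": 30}

```text
time_s: 9.6
tcp_pos: [0.5181, -0.0893, 0.1181]
ee_rot: [[0.994, -0.106, 0.001], [-0.106, -0.994, 0.0], [0.001, -0.0, -1.0]]
wrist_force: [0.0, -0.1, 0.2]
gripper_width: 0.346
gripper_force: 0.0
```

```bash
python3 go.py 518.3 -89.2 54 -96
```

```text
t 9.6 pos [518.1 -89.3 118.1] yaw -96.06 F [ 0.  -0.1  0.2] g 30.1 0.0 j [  8.  19. -23.  -0. -48.  76.]
shift [ 0.1 -0.1 64.1] turn [-0.02 -0.05 -0.06]
```

Request:
play_rows:
  steps:
    - {"ax": 0, "ay": 0, "az": 0, "dx": 0, "dy": 0, "dz": 15, "claw": 30}
    - {"ax": 0, "ay": 0, "az": 0, "dx": 0, "dy": 0, "dz": 20, "claw": 30}
    - {"ax": 0, "ay": 0, "az": 0, "dx": 0, "dy": 0, "dz": 15, "claw": 30}
    - {"ax": 0, "ay": 0, "az": 0, "dx": 0, "dy": 0, "dz": 9, "claw": 30}
    - {"ax": 0, "ay": 0, "az": 0, "dx": 0, "dy": 0, "dz": 5, "claw": 30}
    - {"ax": 0, "ay": 0, "az": 0, "dx": 0, "dy": 0, "dz": 0, "claw": 30}
    - {"ax": 0, "ay": 0, "az": 0, "dx": 0, "dy": 0, "dz": 0, "claw": 20}
    - {"ax": 0, "ay": 0, "az": 0, "dx": 0, "dy": 0, "dz": 0, "claw": 14}
    - {"ax": 0, "ay": 0, "az": 0, "dx": 0, "dy": 0, "dz": 0, "claw": 3}
    - {"ax": 0, "ay": 0, "az": 0, "dx": 0, "dy": 0, "dz": 0, "claw": 3}
    - {"ax": 0, "ay": 0, "az": 0, "dx": 0, "dy": 0, "dz": 0, "claw": 3}
    - {"ax": 0, "ay": 0, "az": 0, "dx": 0, "dy": 0, "dz": 0, "claw": 3}

```text
time_s: 10.8
tcp_pos: [0.5187, -0.0892, 0.055]
ee_rot: [[0.995, -0.104, 0.002], [-0.104, -0.995, 0.0], [0.002, -0.001, -1.0]]
wrist_force: [-0.1, 0.1, 2.5]
gripper_width: 0.1
gripper_force: 30.0
```

```bash
python3 go.py 518.3 -89.2 110 -96
```

```text
t 10.8 pos [518.7 -89.2  55. ] yaw -95.98 F [-0.1  0.1  2.5] g 8.7 30.000133216381073 j [  8.  25. -26.   0. -39.  76.]
shift [ -0.2  -0.  -55. ] turn [-0.03 -0.14  0.02]
```

Request:
play_rows:
  steps:
    - {"ax": 0, "ay": 0, "az": 0, "dx": 0, "dy": 0, "dz": -15, "claw": 3}
    - {"ax": 0, "ay": 0, "az": 0, "dx": 0, "dy": 0, "dz": -25, "claw": 3}
    - {"ax": 0, "ay": 0, "az": 0, "dx": 0, "dy": 0, "dz": -25, "claw": 3}
    - {"ax": 0, "ay": 0, "az": 0, "dx": -4.7, "dy": -20, "dz": 0, "claw": 3}
    - {"ax": 0, "ay": 0, "az": 0, "dx": -8, "dy": -33.9, "dz": 0, "claw": 3}
    - {"ax": 0, "ay": 0, "az": 0, "dx": -8, "dy": -34, "dz": 0, "claw": 3}
    - {"ax": 0, "ay": 0, "az": 0, "dx": -8, "dy": -34, "dz": 0, "claw": 3}
    - {"ax": 0, "ay": 0, "az": 0, "dx": -8, "dy": -34, "dz": 0, "claw": 3}
    - {"ax": 0, "ay": 0, "az": 0, "dx": -8, "dy": -34, "dz": 0, "claw": 3}
    - {"ax": 0, "ay": 0, "az": 0, "dx": -8, "dy": -34, "dz": 0, "claw": 3}
    - {"ax": 0, "ay": 0, "az": 0, "dx": -8, "dy": -34, "dz": 0, "claw": 3}
    - {"ax": 0, "ay": 0, "az": -5.8, "dx": 0, "dy": 0, "dz": 0, "claw": 3}
    - {"ax": 0, "ay": 0, "az": -5.8, "dx": 0, "dy": 0, "dz": 0, "claw": 3}
    - {"ax": 0, "ay": 0, "az": -5.6, "dx": 0, "dy": 0, "dz": 0, "claw": 3}
    - {"ax": 0, "ay": 0, "az": 0, "dx": 0, "dy": 0, "dz": 10, "claw": 3}
    - {"ax": 0, "ay": 0, "az": 0, "dx": 0, "dy": 0, "dz": 15, "claw": 3}
    - {"ax": 0, "ay": 0, "az": 0, "dx": 0, "dy": 0, "dz": 0, "claw": 3}
    - {"ax": 0, "ay": 0, "az": 0, "dx": 0, "dy": 0, "dz": 0, "claw": 3}
    - {"ax": 0, "ay": 0, "az": 0, "dx": 0, "dy": 0, "dz": 0, "claw": 3}

```text
time_s: 12.7
tcp_pos: [0.4852, 0.1736, 0.0949]
ee_rot: [[0.981, 0.194, 0.002], [0.194, -0.981, 0.001], [0.002, -0.0, -1.0]]
wrist_force: [-0.3, 0.4, -0.2]
gripper_width: 0.1
gripper_force: 30.0
```

```bash
cat > sp.py <<'E'
import sys
from station import *;from h import *
a=np.radians(11.25)
def loc(p):d=p[:,:2]*1000-[496.2,118.1];return np.c_[d@[np.cos(a),np.sin(a)],d@[-np.sin(a),np.cos(a)],p[:,2]*1000]
zb=float(sys.argv[1])/1000 # expected underside z
c=capture("scene");f=c["frame"];P=cloud(c);h=cv2.cvtColor(f,cv2.COLOR_BGR2HSV)
m=(abs(P[...,0]-.485)<.06)&(abs(P[...,1]-.173)<.05)&(cv2.inRange(h,(3,150,90),(18,255,255))>0)&(P[...,2]>zb)
L=loc(P[m]);print("orange n",m.sum(),"jig x,y,z pct 2/50/98",np.percentile(L,[2,50,98],axis=0).round(1).tolist())
A=np.c_[L[:,0],L[:,2],np.ones(len(L))];print("face plane y=ax+bz+c",np.linalg.lstsq(A,L[:,1],rcond=None)[0].round(3))
b=(abs(P[...,0]-.496)<.06)&(abs(P[...,1]-.118)<.08)&(P[...,2]>.03)&(P[...,2]<.042)&(cv2.inRange(h,(95,80,40),(125,255,255))>0)
if b.sum(): print("tile n",b.sum(),np.percentile(loc(plane(c,np.argwhere(b)[:,::-1],.036)),[1,99],axis=0).round(1).tolist())
cv2.imwrite("pics/"+sys.argv[2],cv2.resize(f[150:300,130:330],None,fx=4,fy=4,interpolation=cv2.INTER_CUBIC))
E
python3 sp.py 48 s5.png; python3 go.py 485.2 173.5 57 -78.75
```

```text
orange n 58 jig x,y,z pct 2/50/98 [[-20.8, 50.1, 49.1], [-16.6, 54.1, 96.6], [19.0, 58.9, 99.9]]
face plane y=ax+bz+c [-5.200e-02 -1.310e-01  6.489e+01]
tile n 713 [[-30.1, -50.5, 36.0], [29.0, 48.7, 36.0]]
t 12.75 pos [485.2 173.7  95. ] yaw -78.82 F [ 0.4 -1.2  0. ] g 8.5 29.998866319656372 j [ 38.  20. -26.   0. -44.  63.]
shift [-0.2  0.2 38. ] turn [-0.02 -0.16 -0.07]
```

View pics/s5.png

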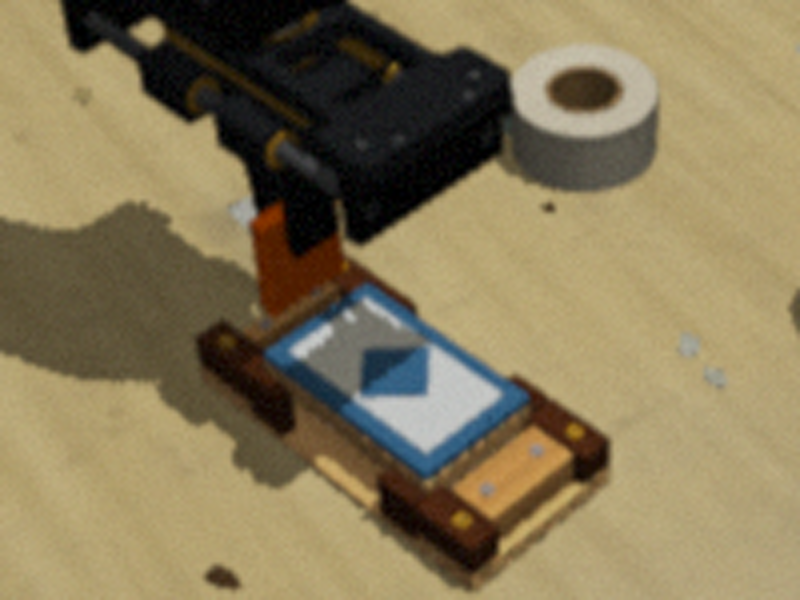

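The spacer is upright above the gap at the thin-batten end. It's in shade, so I'll widen the mask to measure its near face, which should be at jig y = 52.

```bash
sed -i 's/(3,150,90),(18,255,255)/(3,190,40),(16,255,255)/; s/>zb)/>zb)\&(abs(P[...,2]-zb-.025)<.02)/' sp.py; python3 sp.py 48 s6.png
```

```text
orange n 256 jig x,y,z pct 2/50/98 [[-20.6, 49.6, 53.2], [-10.0, 51.6, 67.6], [16.9, 56.8, 92.0]]
face plane y=ax+bz+c [-6.1000e-02 -3.5000e-02  5.3801e+01]
tile n 704 [[-30.1, -50.4, 36.0], [29.0, 49.0, 36.0]]
```

Request:
play_rows:
  steps:
    - {"ax": 0, "ay": 0, "az": 0, "dx": -0.2, "dy": 0.2, "dz": 7, "claw": 3}
    - {"ax": 0, "ay": 0, "az": 0, "dx": 0, "dy": 0, "dz": 6, "claw": 3}
    - {"ax": 0, "ay": 0, "az": 0, "dx": 0, "dy": 0, "dz": 5, "claw": 3}
    - {"ax": 0, "ay": 0, "az": 0, "dx": 0, "dy": 0, "dz": 4, "claw": 3}
    - {"ax": 0, "ay": 0, "az": 0, "dx": 0, "dy": 0, "dz": 3, "claw": 3}
    - {"ax": 0, "ay": 0, "az": 0, "dx": 0, "dy": 0, "dz": 0, "claw": 3}

```text
time_s: 13.4
tcp_pos: [0.4845, 0.1731, 0.069]
ee_rot: [[0.981, 0.194, 0.001], [0.194, -0.981, -0.0], [0.001, 0.0, -1.0]]
wrist_force: [-0.3, 1.1, -1.2]
gripper_width: 0.101
gripper_force: 30.0
```

```bash
python3 sp.py 22 s6.png; python3 go.py 485.2 173.5 57 -78.75
```

```text
orange n 195 jig x,y,z pct 2/50/98 [[-34.0, 41.8, 27.7], [-13.9, 51.3, 44.3], [20.1, 74.5, 66.0]]
face plane y=ax+bz+c [-0.12  -0.214 61.221]
tile n 678 [[-30.2, -50.5, 36.0], [28.9, 47.6, 36.0]]
t 13.45 pos [484.7 173.3  69.3] yaw -78.79 F [-0.6  1.1  1.1] g 9.0 29.99895930290222 j [ 38.  22. -27.   0. -40.  63.]
shift [ 0.5 -0.1 12.3] turn [ 0.01 -0.08 -0.04]
```

Request:
play_rows:
  steps:
    - {"ax": 0, "ay": 0, "az": 0, "dx": 0.4, "dy": 0, "dz": 4, "claw": 3}
    - {"ax": 0, "ay": 0, "az": 0, "dx": 0, "dy": 0, "dz": 3, "claw": 3}
    - {"ax": 0, "ay": 0, "az": 0, "dx": 0, "dy": 0, "dz": 3, "claw": 3}
    - {"ax": 0, "ay": 0, "az": 0, "dx": 0, "dy": 0, "dz": 1.5, "claw": 3}
    - {"ax": 0, "ay": 0, "az": 0, "dx": 0, "dy": 0, "dz": 0, "claw": 3}
    - {"ax": 0, "ay": 0, "az": 0, "dx": 0, "dy": 0, "dz": 0, "claw": 3}

```text
time_s: 14.05
tcp_pos: [0.4852, 0.1734, 0.0581]
ee_rot: [[0.981, 0.195, 0.002], [0.195, -0.981, 0.0], [0.002, 0.0, -1.0]]
wrist_force: [-1.1, 0.8, -0.5]
gripper_width: 0.104
gripper_force: 30.0
```

```bash
python3 go.py 485.2 173.5 57 -78.75
```

```text
t 14.05 pos [485.2 173.4  58.1] yaw -78.78 F [-1.1  0.8 -0.5] g 9.0 29.998839497566223 j [ 38.  23. -28.   0. -39.  63.]
shift [ 0.  -0.1  1.1] turn [ 0.   -0.1  -0.03]
```

Request:
play_rows:
  steps:
    - {"ax": 0, "ay": 0, "az": 0, "dx": 0, "dy": 0, "dz": 0.8, "claw": 3}
    - {"ax": 0, "ay": 0, "az": 0, "dx": 0, "dy": 0, "dz": 0, "claw": 3}
    - {"ax": 0, "ay": 0, "az": 0, "dx": 0, "dy": 0, "dz": 0, "claw": 14}
    - {"ax": 0, "ay": 0, "az": 0, "dx": 0, "dy": 0, "dz": 0, "claw": 24}
    - {"ax": 0, "ay": 0, "az": 0, "dx": 0, "dy": 0, "dz": 0, "claw": 24}
    - {"ax": 0, "ay": 0, "az": 0, "dx": 0, "dy": 0, "dz": 0, "claw": 24}
    - {"ax": 0, "ay": 0, "az": 0, "dx": 0, "dy": 0, "dz": -8, "claw": 24}
    - {"ax": 0, "ay": 0, "az": 0, "dx": 0, "dy": 0, "dz": -15, "claw": 24}
    - {"ax": 0, "ay": 0, "az": 0, "dx": 0, "dy": 0, "dz": -20, "claw": 24}
    - {"ax": 0, "ay": 0, "az": 0, "dx": 0, "dy": 0, "dz": -10, "claw": 24}
    - {"ax": 0, "ay": 0, "az": 0, "dx": 0, "dy": 0, "dz": 0, "claw": 24}

```text
time_s: 15.15
tcp_pos: [0.486, 0.174, 0.1121]
ee_rot: [[0.981, 0.195, 0.005], [0.195, -0.981, 0.003], [0.006, -0.002, -1.0]]
wrist_force: [-0.3, 0.2, -0.5]
gripper_width: 0.273
gripper_force: 0.0
```

```bash
python3 sp.py 12 s7.png; python3 go.py 496.0 118.0 60 -78.75
```

```text
orange n 221 jig x,y,z pct 2/50/98 [[-35.6, 46.9, 26.5], [-5.8, 51.3, 43.9], [34.3, 72.3, 56.4]]
face plane y=ax+bz+c [ 4.2000e-02 -3.3700e-01  6.7808e+01]
tile n 714 [[-30.1, -50.4, 36.0], [28.9, 48.5, 36.0]]
t 15.2 pos [485.2 173.6 110.9] yaw -78.8 F [ 0.4  0.2 -0.6] g 24.6 0.0 j [ 38.  19. -25.   0. -46.  63.]
shift [-0.4 56.7 50.8] turn [-0.06 -0.18 -0.05]
```

View pics/s7.png

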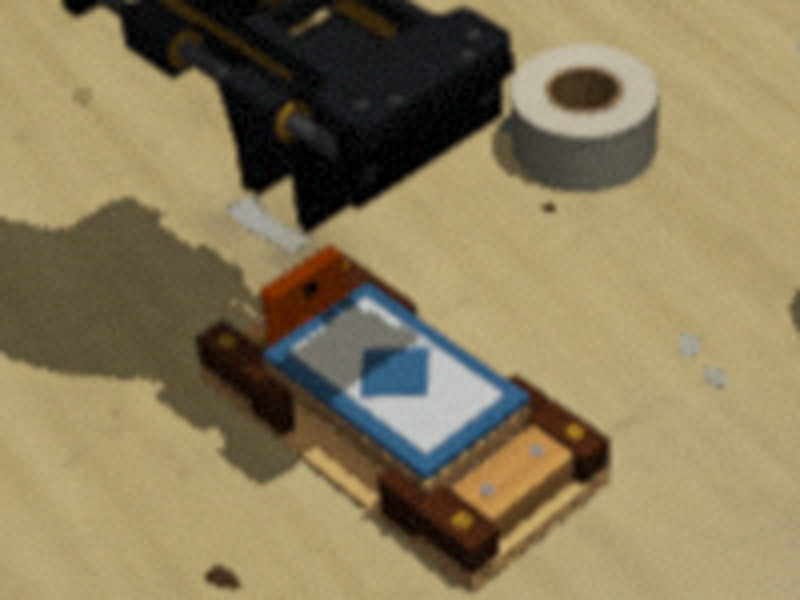

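The spacer stands in the gap by the thin batten and has been released. I'll close the fingers and move over the tile's centre.

Request:
play_rows:
  steps:
    - {"ax": 0, "ay": 0, "az": 0, "dx": 0, "dy": 20, "dz": 0, "claw": 24}
    - {"ax": 0, "ay": 0, "az": 0, "dx": 0, "dy": 20, "dz": 0, "claw": 10}
    - {"ax": 0, "ay": 0, "az": 0, "dx": -0.4, "dy": 16.5, "dz": 0, "claw": 2}
    - {"ax": 0, "ay": 0, "az": 0, "dx": 0, "dy": 0, "dz": 15, "claw": 2}
    - {"ax": 0, "ay": 0, "az": 0, "dx": 0, "dy": 0, "dz": 20, "claw": 2}
    - {"ax": 0, "ay": 0, "az": 0, "dx": 0, "dy": 0, "dz": 15, "claw": 2}
    - {"ax": 0, "ay": 0, "az": 0, "dx": 0, "dy": 0, "dz": 0, "claw": 2}
    - {"ax": 0, "ay": 0, "az": 0, "dx": 0, "dy": 0, "dz": 0, "claw": 2}
    - {"ax": 0, "ay": 0, "az": 0, "dx": 0, "dy": 0, "dz": 0, "claw": 2}

```text
time_s: 16.1
tcp_pos: [0.4961, 0.1181, 0.0607]
ee_rot: [[0.981, 0.195, 0.003], [0.195, -0.981, 0.001], [0.003, -0.0, -1.0]]
wrist_force: [-0.2, 0.9, -0.1]
gripper_width: 0.024
gripper_force: 0.0
```

```bash
python3 go.py 496.0 118.0 50 -78.75
python3 - <<'E'
from station import *;from h import *
c=capture("scene");P=cloud(c);h=cv2.cvtColor(c["frame"],cv2.COLOR_BGR2HSV)
m=(abs(P[...,0]-.485)<.035)&(abs(P[...,1]-.173)<.03)&(cv2.inRange(h,(3,190,60),(16,255,255))>0)
print(m.sum(),np.percentile(P[m][:,2],[50,90,97]).round(4)); t=P[m&(P[...,2]>.052)];print(rect(t),len(t))
E
```

```text
t 16.1 pos [496.1 118.1  60.7] yaw -78.77 F [-0.2  0.9 -0.1] g 2.1 0.0 j [ 32.  23. -28.   0. -39.  69.]
shift [-0.2  0.1 10.7] turn [-0.01 -0.15 -0.02]
209 [0.0504 0.0604 0.0613]
(array([479.6, 169.9]), array([29.5,  8.6]), 8.9) 96
```

Request:
play_rows:
  steps:
    - {"ax": 0, "ay": 0, "az": 0, "dx": 0, "dy": 0, "dz": 6, "claw": 2}
    - {"ax": 0, "ay": 0, "az": 0, "dx": 0, "dy": 0, "dz": 4, "claw": 2}
    - {"ax": 0, "ay": 0, "az": 0, "dx": 0, "dy": 0, "dz": 2, "claw": 2}
    - {"ax": 0, "ay": 0, "az": 0, "dx": 0, "dy": 0, "dz": 2, "claw": 2}
    - {"ax": 0, "ay": 0, "az": 0, "dx": 0, "dy": 0, "dz": 2, "claw": 2}
    - {"ax": 0, "ay": 0, "az": 0, "dx": 0, "dy": 0, "dz": 1, "claw": 2}
    - {"ax": 0, "ay": 0, "az": 0, "dx": 0, "dy": 0, "dz": 0, "claw": 2}
    - {"ax": 0, "ay": 0, "az": 0, "dx": 0, "dy": 0, "dz": 0, "claw": 2}
    - {"ax": 0, "ay": 0, "az": 0, "dx": 0, "dy": 0, "dz": 0, "claw": 2}

```text
time_s: 17.05
tcp_pos: [0.4959, 0.118, 0.0438]
ee_rot: [[0.981, 0.195, 0.002], [0.195, -0.981, 0.0], [0.002, -0.0, -1.0]]
wrist_force: [-1.2, 0.3, 7.1]
gripper_width: 0.023
gripper_force: 3.1
```

Request:
play_rows:
  steps:
    - {"ax": 0, "ay": 0, "az": 0, "dx": 0, "dy": 0, "dz": 1, "claw": 2}
    - {"ax": 0, "ay": 0, "az": 0, "dx": 0, "dy": 0, "dz": 1, "claw": 2}
    - {"ax": 0, "ay": 0, "az": 0, "dx": 0, "dy": 0, "dz": 0, "claw": 2}
    - {"ax": 0, "ay": 0, "az": 0, "dx": 0, "dy": 0, "dz": 0, "claw": 2}
    - {"ax": 0, "ay": 0, "az": 0, "dx": 0, "dy": 0, "dz": 0, "claw": 2}

```text
time_s: 17.55
tcp_pos: [0.4959, 0.118, 0.0424]
ee_rot: [[0.981, 0.195, 0.002], [0.195, -0.981, 0.0], [0.002, 0.0, -1.0]]
wrist_force: [-3.6, 0.0, 11.5]
gripper_width: 0.026
gripper_force: 5.3
```

Request:
play_rows:
  steps:
    - {"ax": 0, "ay": 0, "az": 0, "dx": 0, "dy": 0, "dz": 0.6, "claw": 2}
    - {"ax": 0, "ay": 0, "az": 0, "dx": 0, "dy": 0, "dz": 0, "claw": 2}
    - {"ax": 0, "ay": 0, "az": 0, "dx": 0, "dy": 0, "dz": 0, "claw": 2}
    - {"ax": 0, "ay": 0, "az": 0, "dx": 0, "dy": 0, "dz": 0, "claw": 2}
    - {"ax": 0, "ay": 0, "az": 0, "dx": 0, "dy": 0, "dz": 0, "claw": 2}

```text
time_s: 18.05
tcp_pos: [0.4959, 0.118, 0.0423]
ee_rot: [[0.981, 0.195, 0.002], [0.195, -0.981, 0.0], [0.002, 0.0, -1.0]]
wrist_force: [-4.7, 1.1, 14.9]
gripper_width: 0.025
gripper_force: 7.3
```

```bash
sed -i 's/s4.png/s8.png/; s/Z>.03)/Z>.02)/' tile.py; python3 tile.py;python3 go.py 496.0 118.0 42 -78.75
```

```text
face z 0.028 tile jig-x [-30.5  29.9] jig-y [-50.9  48.3]
plate jig-x [-26.2  27.1] jig-y [-47.5  46. ]
t 18.1 pos [495.9 118.   42.3] yaw -78.74 F [-4.5  0.6 14.2] g 1.9 7.270292853936553 j [ 32.  24. -29.   0. -36.  69.]
shift [0.1 0.  0.3] turn [ 0.01 -0.13  0.01]
```

View pics/s8.png

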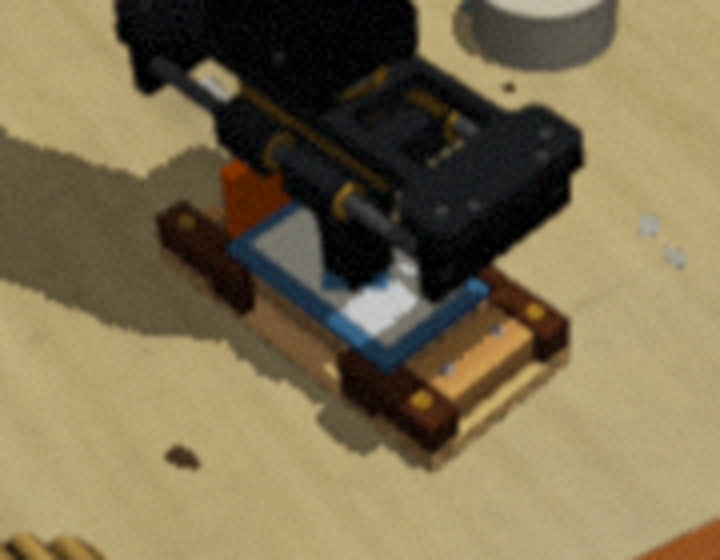

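The tile face is at 28.0 mm, flush with the blocks and pressed with about 15 N. The spacer is upright in its gap, so I'll hand in.

```bash
python3 -c "
from station import *
print(finish_job())"
```

```text
the job is handed in; nothing more can be done
None
```

The job is handed in: the tile is seated and held flush under about 15 N, the spacer stands released in the gap at the thin batten, and the arm kept clear of the tape rolls and jar; the hand-in returned no verdict.

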